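# Lay out gold bangles by size for the deposit-box inventory

### The arm

A 6-joint arm with a two-finger parallel gripper is mounted at the origin on the work surface. World frame = base frame: x ahead of the robot, y to its left, z up, the work surface at z = 0. Lengths are in mm, angles in rad, forces in N, time in s.
With the tool pointing down it reaches from about 350 to 975 mm from the base axis. Payload 17.4 kg.
Tool frame: the origin (TCP) lies at the very end of the fingers, on their centre line; the grasp point (between the pads) lies 19 mm behind it (arm.grip_point_offset is the distance from the TCP to the grasp point, in mm); z points along the fingers, y is the line along which they close (so a half turn about z gives the same grasp; the last joint's range is limited). The gripper opens to 85 mm and grips with 20 to 120 N. Pads are 22 mm wide; open, the fingers measure 114 mm over their backs; the gripper's body (76 mm by 85 mm) begins 54 mm behind the grasp point. The pads swing forward as they close: fully open they stand 13 mm farther back than shut.
Start: joints at [1.094, 0.116, 1.442, -0, 1.584, -0.038], TCP at [286.784, 611.054, 231.303] pointing down, gripper open.
Joint ranges: [-2.83, 2.83], [-0.83, 2.19], [0.07, 2.5], [-1.14, 4.28], [0.01, 3], [-2.97, 2.97]. Speed limits (rad/s): [1.89, 1.89, 2.22, 3.14, 3.14, 3.14].

### API

Orientations are given as a unit quaternion [w, x, y, z].
In Python, from workcell import arm, snapshot, camera_info, job gives the robot as it stands. The module is installed in compiled form; this text tells all that it offers.
- The arm moves only by the tool jog_arm, never from a script. Its argument "motion" is a list of rows, each an object of numbers: "dx", "dy", "dz": the shift along the world's x, y, z in mm; "rx", "ry", "rz": the turn, a rotation vector about the world's x, y, z in rad; "claw": the closure, from 0 (fully open) to 1 (shut). In form: [{"dx": .., "dy": .., "dz": .., "rx": .., "ry": .., "rz": .., "claw": ..}, ...]. A call has exactly 10 rows; each row is the pose to reach, as a shift and turn from the pose commanded when the call began; what a row does not reach only later rows make up. A row lasts 1/8 s, in which the tool goes at most 62.5 mm and 10.7 degrees, less where a joint would pass 70% of its speed; a pose out of reach is approached as far as the arm can. A call with a gripper value outside its range is refused whole. The fingers move at their own pace and stop on an object; "force" is the grip in N (left out, the last holds). Time passes only in rows, so rows that repeat a pose let the fingers close, or fill a call up. It gives the time, the measured TCP pose, the force, the opening and the grip force at its end, in the units of the state.
- arm.state(): the state, without advancing time (a new reading comes with each control period).
- snapshot(name): name is "side" or "top"; returns (picture, depth): 400x640x3 uint8, red, green, blue; 400x640 float32, mm along the optical axis (not along the pixel's ray), 0 where there is no reading.
- camera_info(name): a dict with "K" (3x3 intrinsics, pixels), "xyz" and "orientation" of the camera in the world. Camera axes: x right, y up, looking along -z (the intrinsics and any distortion apply to the point x, -y, -z); pixel columns grow to the right and rows downward; lengths in mm; the calibration is good to about 2 mm. A picture is of the moment at which its call begins. camera_info takes no time and is no camera call.
- job.finish_job(): hands the job in; it is judged then, once.
The state is a dict: "t": time; "q": joint angles; "dq": joint speeds; "effort": joint torques, N m; "ee_pos": TCP position; "eef_rot": TCP orientation; "contact_force": force on the tool from outside, world axes, zero at the start; "wrist_torque": the same for the moment, N m; "width": finger opening in mm; "gripper_force": force on a finger pad.
Only numpy, scipy, OpenCV 4.12 (cv2) and the standard library are available. Lean on these libraries where they do the work, as an engineer would, in place of code of your own. Each camera call takes 0.05 s, during which the arm holds its last target. There are 200 camera calls.

### The job

Lay the four gold bangles out in a row by size for the inventory photograph: one lying flat and centred on each white pad, the largest on the pad next to the red deposit box and then ever smaller towards the balance. Set each one down rather than dropping it, and do not shift the deposit box or the balance.

Things in the scene. Friction and masses are not known exactly. Their poses are not given: they have to be found in the camera images.
- bangle_large: the largest of the four closed gold bangles, band patterned with a row of lozenges: a round ring lying flat, 67 mm outer diameter, 18 mm high, wall 4 mm, about 110 g. Origin: centre of its underside (which lies on the table, z = 0, at the start); z axis up through the ring
- bangle_lady: the second largest of the four closed gold bangles, band with a row of beads: a round ring lying flat, 58 mm outer diameter, 16 mm high, wall 4 mm, about 75 g. Origin: centre of its underside (which lies on the table, z = 0, at the start); z axis up through the ring
- bangle_child: the second smallest of the four closed gold bangles, fluted band: a round ring lying flat, 49 mm outer diameter, 14 mm high, wall 4 mm, about 50 g. Origin: centre of its underside (which lies on the table, z = 0, at the start); z axis up through the ring
- bangle_baby: the smallest of the four closed gold bangles, plain smooth band: a round ring lying flat, 40 mm outer diameter, 12 mm high, wall 4 mm, about 30 g. Origin: centre of its underside (which lies on the table, z = 0, at the start); z axis up through the ring
- pad_a: one of four alike square white display pads, 90 x 90 mm and 5 mm thick, fixed in one straight row about 98 mm apart on a thin grey counting mat (2 mm); any pad may stand at any place in the row. Origin: centre of its underside, 2 mm above the table, so its top is 5 mm above its origin (7 mm above the table); z axis up, sides along x and y
- pad_b: one of four alike square white display pads, 90 x 90 mm and 5 mm thick, fixed in one straight row about 98 mm apart on a thin grey counting mat (2 mm); any pad may stand at any place in the row. Origin: centre of its underside, 2 mm above the table, so its top is 5 mm above its origin (7 mm above the table); z axis up, sides along x and y
- pad_c: one of four alike square white display pads, 90 x 90 mm and 5 mm thick, fixed in one straight row about 98 mm apart on a thin grey counting mat (2 mm); any pad may stand at any place in the row. Origin: centre of its underside, 2 mm above the table, so its top is 5 mm above its origin (7 mm above the table); z axis up, sides along x and y
- pad_d: one of four alike square white display pads, 90 x 90 mm and 5 mm thick, fixed in one straight row about 98 mm apart on a thin grey counting mat (2 mm); any pad may stand at any place in the row. Origin: centre of its underside, 2 mm above the table, so its top is 5 mm above its origin (7 mm above the table); z axis up, sides along x and y
- deposit_box: red steel deposit box, 260 x 190 mm, 85 mm high over its folded lid (walls 70 mm), open front half, standing at one end of the row of pads (either end); loose, 1.5 kg, to be left alone. Origin: on the table under the middle of its front end (the 190 mm end with the handle, towards the robot), always nearer to the pad at its end of the row than to any other; x axis from there along its 260 mm length, away from the robot
- balance: grey digital balance with a round steel pan, 200 x 150 mm, 46 mm high, standing at the other end of the row of pads; loose, 0.9 kg, to be left alone. Origin: on the table under the middle of its front edge (150 mm, display side, towards the robot); x axis from there along its 200 mm length, away from the robot
Mind the look-alikes: they are no part of the job. Leave any black, blue or purple look-alike of the bangle_child alone.

How it is judged (in metres and radians):
At the end, for the whole second after the job is handed in: From the pad nearest the red box to the farthest: largest, second largest, second smallest, smallest bangle, each flat (0.08 rad), at rest on its pad, centre within 12 mm of the pad's centre; box and balance within 15 mm of where they stood ((horizontal distance between bangle_large and pad_a below 0.012 m or horizontal distance between bangle_large and pad_b below 0.012 m or horizontal distance between bangle_large and pad_c below 0.012 m or horizontal distance between bangle_large and pad_d below 0.012 m) and horizontal distance between bangle_large and deposit_box between 0 and 0.238 m and height (world z) of bangle_large between 0.004 and 0.01 m and angle between each of bangle_large, bangle_lady, bangle_child, bangle_baby's own z axis and vertical below 0.08 rad and linear speed of each of bangle_large, bangle_lady, bangle_child, bangle_baby below 0.01 m/s and (horizontal distance between bangle_lady and pad_a below 0.012 m or horizontal distance between bangle_lady and pad_b below 0.012 m or horizontal distance between bangle_lady and pad_c below 0.012 m or horizontal distance between bangle_lady and pad_d below 0.012 m) and horizontal distance between bangle_lady and deposit_box between 0.238 and 0.336 m and height (world z) of bangle_lady between 0.004 and 0.01 m and (horizontal distance between bangle_child and pad_a below 0.012 m or horizontal distance between bangle_child and pad_b below 0.012 m or horizontal distance between bangle_child and pad_c below 0.012 m or horizontal distance between bangle_child and pad_d below 0.012 m) and horizontal distance between bangle_child and deposit_box between 0.336 and 0.434 m and height (world z) of bangle_child between 0.004 and 0.01 m and (horizontal distance between bangle_baby and pad_a below 0.012 m or horizontal distance between bangle_baby and pad_b below 0.012 m or horizontal distance between bangle_baby and pad_c below 0.012 m or horizontal distance between bangle_baby and pad_d below 0.012 m) and horizontal distance between bangle_baby and deposit_box between 0.434 and 0.6 m and height (world z) of bangle_baby between 0.004 and 0.01 m and distance of each of deposit_box, balance from where it was at the start of the episode below 0.015 m); the robot touches nothing.
It fails at once if a bangle is dropped or thrown (faster than 0.8 m/s with no finger touching it, a fall of about 33 mm) ((linear speed of bangle_large above 0.8 m/s and contact force between the fingers and bangle_large below 0.02 N) or (linear speed of bangle_lady above 0.8 m/s and contact force between the fingers and bangle_lady below 0.02 N) or (linear speed of bangle_child above 0.8 m/s and contact force between the fingers and bangle_child below 0.02 N) or (linear speed of bangle_baby above 0.8 m/s and contact force between the fingers and bangle_baby below 0.02 N)).
It fails at once if the deposit box or the balance is shifted by more than 15 mm (distance of any of deposit_box, balance from where it was at the start of the episode above 0.015 m).
It also fails if it takes over 93 s, if anything falls off the work surface, if the arm or the gripper's body presses on something with over 40 N, if the wrist force passes 120 N, or if a joint passes its speed limit or range.

## Working session

There is one attempt and no reset: what is moved stays moved. The work goes in short steps, Python scripts to look and compute and a tool call to move; the robot and the scene stay as the last step left them, time stands still between calls to the robot, and variables do not carry over. Pictures are saved under pics/ and viewed, at most 14 in all, crops included, and the job is handed in when it is done.

Besides the shell and the picture viewer there is one more tool, called after "Emit:" as name([rows], argument=value, ...), one row to a line, values as JSON. jog_arm: Moves the arm, as the interface text tells. Its arguments: {"type":"object","properties":{"motion":{"type":"array"},"force":{"type":"number"}},"required":["motion"]}

```bash
mkdir -p pics
cat > h.py <<'E'
import numpy as np, cv2
from workcell import arm, snapshot, camera_info, job
from scipy.spatial.transform import Rotation as R
def snap(n,f):
    p,d=snapshot(n); cv2.imwrite(f'pics/{f}.png',p[:,:,::-1]); np.savez(f'{f}.npz',p=p,d=d); return p,d
def cloud(n,d):
    c=camera_info(n);K=np.array(c['K']);q=c['orientation'];r=R.from_quat([q[1],q[2],q[3],q[0]]).as_matrix()
    v,u=np.mgrid[:d.shape[0],:d.shape[1]]
    P=np.stack([(u-K[0,2])/K[0,0]*d,-(v-K[1,2])/K[1,1]*d,-d],-1)
    return P@r.T+np.array(c['xyz'])
E
python3 - <<'E'
from h import *
for n in('top','side'):
    print(camera_info(n)); snap(n,n+'0')
print(arm.state())
E
```

```text
{'K': array([[421.46901424,   0.        , 326.03747699],
       [  0.        , 421.46901424, 200.04605068],
       [  0.        ,   0.        ,   1.        ]]), 'xyz': array([ 337.29898727,   22.30045356, 1271.17772363]), 'orientation': array([-0.69502632, -0.05557098,  0.04978637,  0.7151025 ])}
{'K': array([[377.54211597,   0.        , 320.64461604],
       [  0.        , 377.54211597, 199.17876804],
       [  0.        ,   0.        ,   1.        ]]), 'xyz': array([ 375.61869058, -657.01115715,  592.46668501]), 'orientation': array([ 0.90301364,  0.41754643, -0.04953069, -0.08813662])}
{'t': 0.1, 'q': array([ 1.09418023e+00,  1.16448766e-01,  1.44215934e+00,  2.83665392e-05,
        1.58399273e+00, -3.77936079e-02]), 'dq': array([ 0.00040281, -0.00226404, -0.00352772, -0.00021942,  0.00152701,
        0.00192606]), 'effort': array([ 2.27483368e-03, -7.33673859e+01, -6.33789754e+01,  1.27578146e-04,
        5.23798095e-03, -4.19052321e-05]), 'ee_pos': array([286.71622972, 610.91080837, 230.65303993]), 'eef_rot': array([-1.41946058e-04,  2.17654818e-01,  9.76025679e-01, -4.83903539e-04]), 'contact_force': array([0.73843546, 0.09212875, 0.32268236]), 'wrist_torque': array([ 0.02901243,  0.04354324, -0.02059283]), 'gripper_force': 0.0, 'width': 85.335516852602}
```

View pics/top0.png

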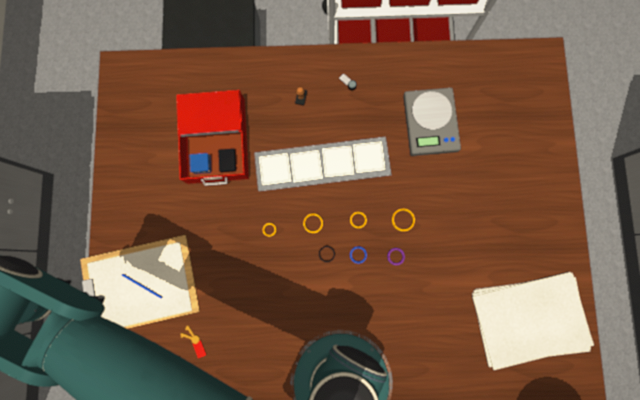

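View pics/side0.png

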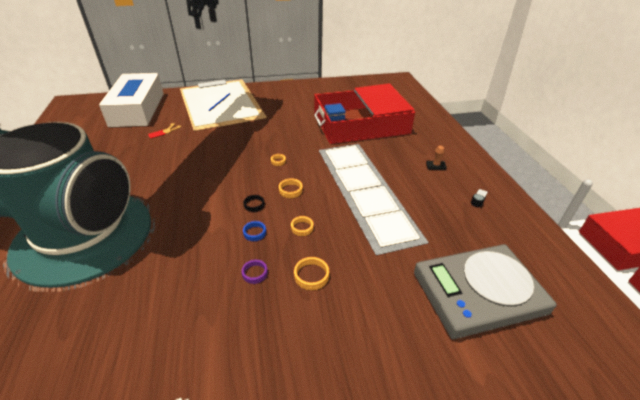

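The top view shows the gold bangles at about (269,229) baby, (313,223) lady, (358,220) child and (403,220) large. The pads run from (274,169) to (369,157), with the red box at the left end and the balance at the right. The black, blue and purple decoys are in the row below.

```bash
cat >> h.py <<'E'
def toplane(n,uv,z):
    c=camera_info(n);K=np.array(c['K']);q=c['orientation'];r=R.from_quat([q[1],q[2],q[3],q[0]]).as_matrix()
    uv=np.atleast_2d(uv).astype(float)
    D=np.stack([(uv[:,0]-K[0,2])/K[0,0],-(uv[:,1]-K[1,2])/K[1,1],-np.ones(len(uv))],-1)@r.T
    o=np.array(c['xyz']); return (o+D*((z-o[2])/D[:,2])[:,None])[:,:2]
def gold(n,p,amin=40):
    h=cv2.cvtColor(p,cv2.COLOR_RGB2HSV)
    m=((h[...,0]>17)&(h[...,0]<32)&(h[...,1]>130)&(h[...,2]>150)).astype(np.uint8)
    k,l,s,_=cv2.connectedComponentsWithStats(m,connectivity=8)
    out=[]
    for i in range(1,k):
        if s[i,4]<amin: continue
        ct=max(cv2.findContours((l==i).astype(np.uint8),cv2.RETR_EXTERNAL,cv2.CHAIN_APPROX_NONE)[0],key=len)
        out.append((ct[:,0,:],s[i]))
    return out
def circ(P):
    A=np.c_[2*P,np.ones(len(P))];s=np.linalg.lstsq(A,(P**2).sum(1),rcond=None)[0]
    return s[:2],np.sqrt(s[2]+s[:2]@s[:2])
E
cat > m.py <<'E'
from h import *
p=np.load('top0.npz')['p'];d=np.load('top0.npz')['d']
for ct,s in gold('top',p,25):
    c,r=circ(toplane('top',ct,15)); print('gold',s[:4],c.round(1),'D',round(2*r,1))
h=cv2.cvtColor(p,cv2.COLOR_RGB2HSV)
m=((h[...,1]<45)&(h[...,2]>225)).astype(np.uint8); m[:130]=0;m[200:]=0;m[:,:250]=0;m[:,395:]=0
k,l,s,cc=cv2.connectedComponentsWithStats(m,connectivity=4)
for i in range(1,k):
    if s[i,4]>200:
        r=cv2.minAreaRect(np.argwhere(l==i)[:,::-1].astype(np.float32)); B=toplane('top',cv2.boxPoints(r),7)
        print('pad',s[i],toplane('top',cc[i],7).round(1),toplane('top',r[0],7).round(1),B.round(0).tolist())
X=cloud('top',d)
for n,(u,v) in dict(table=(300,280),pad=(338,160),boxlid=(210,110),pan=(432,110)).items(): print(n,X[v,u].round(1))
p=np.load('side0.npz')['p']
for ct,s in gold('side',p,25):
    c,r=circ(toplane('side',ct,8)); print('side gold',s[:4],c.round(1),'D',round(2*r,1))
# extents of box, balance
for n,(x0,y0,x1,y1) in dict(boxfront=(196,172,236,190)).items():
    print(n,toplane('top',[(x0,y0),(x1,y1)],70).round(0).tolist())
E
python3 m.py
```

```text
gold [392 208  23  24] [ 460.5 -197.8] D 67.7
gold [303 213  20  21] [458.3  72. ] D 58.4
gold [350 212  17  17] [464.  -63.7] D 49.2
gold [263 223  14  14] [442.5 202.3] D 39.9
gold [181 244   8  15] [385.9 458.7] D 30.3
gold [ 81 251  38  28] [341.5 701.5] D 96.8
gold [189 287  10  26] [241.3 433.1] D 50.4
gold [181 326  18  17] [143.8 433.9] D 36.3
pad [353 142  32  31 836] [[ 657.9 -104.7]] [[ 658.2 -104.8]] [[700.0, -56.0], [708.0, -147.0], [617.0, -153.0], [609.0, -63.0]]
pad [322 146  32  31 846] [[647.7  -9. ]] [[647.9  -9. ]] [[690.0, 39.0], [697.0, -51.0], [606.0, -57.0], [600.0, 33.0]]
pad [290 150  33  32 844] [[635.4  89. ]] [[635.6  89.1]] [[676.0, 139.0], [686.0, 49.0], [595.0, 39.0], [586.0, 129.0]]
pad [259 153  32  32 842] [[629.  185.3]] [[629.4 185.7]] [[671.0, 236.0], [679.0, 145.0], [589.0, 136.0], [580.0, 225.0]]
table [291.  113.7   3.4]
pad [651.  -10.2   6.2]
boxlid [794.8 364.7  83.1]
pan [ 788.3 -299.    44.7]
side gold [121   0  11   5] [-268.1 2050.4] D 68.5
side gold [294 180   8  12] [459.7  81.3] D 51.4
side gold [291 217  22  15] [464.3 -58.5] D 45.1
side gold [294 258  35  27] [ 461.2 -191.2] D 65.9
boxfront [[612.0, 407.0], [555.0, 290.0]]
```

Emit:
jog_arm([
  {"dx": 8,"dy": -20,"dz": -5,"rz": -0.1,"claw": 0.25},
  {"dx": 27,"dy": -70,"dz": -15,"rz": -0.25,"claw": 0.25},
  {"dx": 49,"dy": -128,"dz": -30,"rz": -0.42,"claw": 0.25},
  {"dx": 71,"dy": -186,"dz": -50,"rz": -0.59,"claw": 0.25},
  {"dx": 93,"dy": -244,"dz": -70,"rz": -0.76,"claw": 0.25},
  {"dx": 114,"dy": -300,"dz": -95,"rz": -0.9,"claw": 0.25},
  {"dx": 134,"dy": -352,"dz": -120,"rz": -1.0,"claw": 0.25},
  {"dx": 150,"dy": -393,"dz": -140,"rz": -1.03,"claw": 0.25},
  {"dx": 155.7,"dy": -408.8,"dz": -151,"rz": -1.03,"claw": 0.25},
  {"dx": 155.7,"dy": -408.8,"dz": -151,"rz": -1.03,"claw": 0.25},
], force=30)

```text
validation failed for argument at $.mo...
```

Emit:
jog_arm([
  {"dx": 8,"dy": -20,"dz": -5,"rx": 0,"ry": 0,"rz": -0.1,"claw": 0.25},
  {"dx": 27,"dy": -70,"dz": -15,"rx": 0,"ry": 0,"rz": -0.25,"claw": 0.25},
  {"dx": 49,"dy": -128,"dz": -30,"rx": 0,"ry": 0,"rz": -0.42,"claw": 0.25},
  {"dx": 71,"dy": -186,"dz": -50,"rx": 0,"ry": 0,"rz": -0.59,"claw": 0.25},
  {"dx": 93,"dy": -244,"dz": -70,"rx": 0,"ry": 0,"rz": -0.76,"claw": 0.25},
  {"dx": 114,"dy": -300,"dz": -95,"rx": 0,"ry": 0,"rz": -0.9,"claw": 0.25},
  {"dx": 134,"dy": -352,"dz": -120,"rx": 0,"ry": 0,"rz": -1.0,"claw": 0.25},
  {"dx": 150,"dy": -393,"dz": -140,"rx": 0,"ry": 0,"rz": -1.03,"claw": 0.25},
  {"dx": 155.7,"dy": -408.8,"dz": -151,"rx": 0,"ry": 0,"rz": -1.03,"claw": 0.25},
  {"dx": 155.7,"dy": -408.8,"dz": -151,"rx": 0,"ry": 0,"rz": -1.03,"claw": 0.25},
], force=30)

```text
t: 1.35
ee_pos: [442.4, 201.7, 79.7]
eef_rot: [-0.0, 0.671, 0.742, -0.001]
contact_force: [-0.5, 1.2, 0.3]
width: 63.9
gripper_force: 0.0
```

Emit:
jog_arm([
  {"dx": 0,"dy": 0,"dz": -15,"rx": 0,"ry": 0,"rz": 0,"claw": 0.25},
  {"dx": 0,"dy": 0,"dz": -40,"rx": 0,"ry": 0,"rz": 0,"claw": 0.25},
  {"dx": 0,"dy": 0,"dz": -63,"rx": 0,"ry": 0,"rz": 0,"claw": 0.25},
  {"dx": 0,"dy": 0,"dz": -74,"rx": 0,"ry": 0,"rz": 0,"claw": 0.25},
  {"dx": 0,"dy": 0,"dz": -77,"rx": 0,"ry": 0,"rz": 0,"claw": 0.25},
  {"dx": 0,"dy": 0,"dz": -77,"rx": 0,"ry": 0,"rz": 0,"claw": 0.25},
  {"dx": 0,"dy": 0,"dz": -77,"rx": 0,"ry": 0,"rz": 0,"claw": 0.7},
  {"dx": 0,"dy": 0,"dz": -77,"rx": 0,"ry": 0,"rz": 0,"claw": 0.7},
  {"dx": 0,"dy": 0,"dz": -77,"rx": 0,"ry": 0,"rz": 0,"claw": 0.7},
  {"dx": 0,"dy": 0,"dz": -77,"rx": 0,"ry": 0,"rz": 0,"claw": 0.7},
], force=30)

```text
t: 2.6
ee_pos: [442.9, 202.5, 4.3]
eef_rot: [0.0, 0.67, 0.742, 0.001]
contact_force: [-3.4, -1.0, 7.0]
width: 38.0
gripper_force: 29.5
```

Run:
```python
from h import *
p,d=snap('side','s1'); cv2.imwrite('pics/s1c.png',cv2.resize(p[100:250,200:400,::-1],None,fx=3.5,fy=3.5,interpolation=cv2.INTER_CUBIC))
```

```text
(no output)
```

View pics/s1c.png

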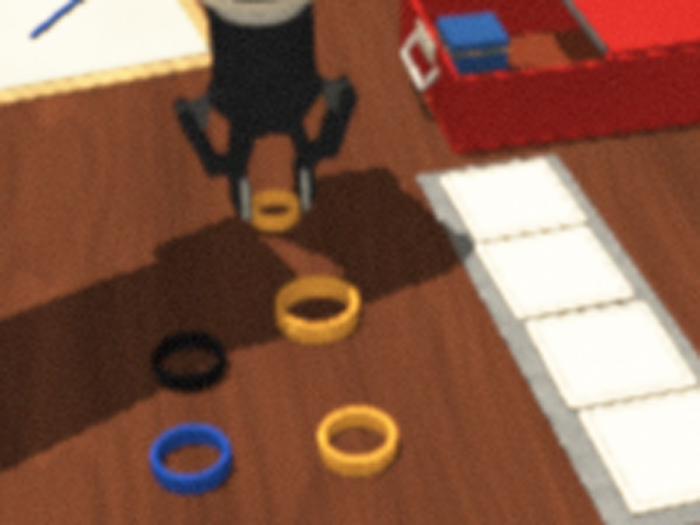

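The crop shows the baby bangle between the fingers at about (275,212); the measured width of 38 mm fits.

Emit:
jog_arm([
  {"dx": 0,"dy": 0,"dz": 10,"rx": 0,"ry": 0,"rz": 0,"claw": 0.7},
  {"dx": 0,"dy": 0,"dz": 35,"rx": 0,"ry": 0,"rz": 0,"claw": 0.7},
  {"dx": 8,"dy": -12,"dz": 60,"rx": 0,"ry": 0,"rz": 0,"claw": 0.7},
  {"dx": 28,"dy": -40,"dz": 70,"rx": 0,"ry": 0,"rz": 0,"claw": 0.7},
  {"dx": 58,"dy": -83,"dz": 70,"rx": 0,"ry": 0,"rz": 0,"claw": 0.7},
  {"dx": 89,"dy": -128,"dz": 70,"rx": 0,"ry": 0,"rz": 0,"claw": 0.7},
  {"dx": 120,"dy": -173,"dz": 70,"rx": 0,"ry": 0,"rz": 0,"claw": 0.7},
  {"dx": 151,"dy": -217,"dz": 70,"rx": 0,"ry": 0,"rz": 0,"claw": 0.7},
  {"dx": 180,"dy": -259,"dz": 70,"rx": 0,"ry": 0,"rz": 0,"claw": 0.7},
  {"dx": 202,"dy": -290,"dz": 65,"rx": 0,"ry": 0,"rz": 0,"claw": 0.7},
])

```text
t: 3.9
ee_pos: [645.7, -89.8, 69.3]
eef_rot: [0.001, 0.671, 0.742, 0.0]
contact_force: [0.0, 0.8, -0.3]
width: 38.1
gripper_force: 30.2
```

Emit:
jog_arm([
  {"dx": 10,"dy": -15,"dz": -5,"rx": 0,"ry": 0,"rz": 0,"claw": 0.7},
  {"dx": 12.6,"dy": -18.3,"dz": -20,"rx": 0,"ry": 0,"rz": 0,"claw": 0.7},
  {"dx": 12.6,"dy": -18.3,"dz": -38,"rx": 0,"ry": 0,"rz": 0,"claw": 0.7},
  {"dx": 12.6,"dy": -18.3,"dz": -48,"rx": 0,"ry": 0,"rz": 0,"claw": 0.7},
  {"dx": 12.6,"dy": -18.3,"dz": -53,"rx": 0,"ry": 0,"rz": 0,"claw": 0.7},
  {"dx": 12.6,"dy": -18.3,"dz": -56,"rx": 0,"ry": 0,"rz": 0,"claw": 0.7},
  {"dx": 12.6,"dy": -18.3,"dz": -57.5,"rx": 0,"ry": 0,"rz": 0,"claw": 0.7},
  {"dx": 12.6,"dy": -18.3,"dz": -57.5,"rx": 0,"ry": 0,"rz": 0,"claw": 0.7},
  {"dx": 12.6,"dy": -18.3,"dz": -57.5,"rx": 0,"ry": 0,"rz": 0,"claw": 0.7},
  {"dx": 12.6,"dy": -18.3,"dz": -57.5,"rx": 0,"ry": 0,"rz": 0,"claw": 0.7},
])

```text
t: 5.15
ee_pos: [657.3, -106.0, 11.4]
eef_rot: [0.0, 0.67, 0.742, 0.0]
contact_force: [-1.9, 1.4, 5.6]
width: 37.9
gripper_force: 30.8
```

Emit:
jog_arm([
  {"dx": 0,"dy": 0,"dz": 0,"rx": 0,"ry": 0,"rz": 0,"claw": 0.4},
  {"dx": 0,"dy": 0,"dz": 0,"rx": 0,"ry": 0,"rz": 0,"claw": 0.3},
  {"dx": 0,"dy": 0,"dz": 0,"rx": 0,"ry": 0,"rz": 0,"claw": 0.25},
  {"dx": 0,"dy": 0,"dz": 5,"rx": 0,"ry": 0,"rz": 0,"claw": 0.2},
  {"dx": 0,"dy": 0,"dz": 25,"rx": 0,"ry": 0,"rz": 0,"claw": 0.2},
  {"dx": -15,"dy": 3,"dz": 50,"rx": 0,"ry": 0,"rz": 0,"claw": 0.2},
  {"dx": -55,"dy": 12,"dz": 60,"rx": 0,"ry": 0,"rz": 0,"claw": 0.2},
  {"dx": -105,"dy": 23,"dz": 60,"rx": 0,"ry": 0,"rz": 0,"claw": 0.2},
  {"dx": -150,"dy": 33,"dz": 60,"rx": 0,"ry": 0,"rz": 0,"claw": 0.2},
  {"dx": -185,"dy": 40.5,"dz": 50,"rx": 0,"ry": 0,"rz": 0,"claw": 0.2},
])

```text
t: 6.4
ee_pos: [471.3, -65.3, 62.8]
eef_rot: [0.001, 0.67, 0.742, 0.001]
contact_force: [-0.5, -1.5, 0.4]
width: 68.3
gripper_force: 0.0
```

```bash
cat > g.py <<'E'
import sys
from h import *
p,d=snap('top',sys.argv[1])
for ct,s in gold('top',p,25):
    if s[1]<100 or s[1]>240 or s[0]<200: continue
    for z in(12,20):
        c,r=circ(toplane('top',ct,z)); print(s[:4],z,c.round(1),'D',round(2*r,1))
E
python3 g.py t1
```

```text
[400 209  15  23] 12 [ 460.6 -199.2] D 62.2
[400 209  15  23] 20 [ 459.9 -197.8] D 61.8
[303 213  20  21] 12 [458.6  72.1] D 58.6
[303 213  20  21] 20 [457.8  71.7] D 58.2
```

Emit:
jog_arm([
  {"dx": -8,"dy": 1.9,"dz": -5,"rx": 0,"ry": 0,"rz": 0,"claw": 0.2},
  {"dx": -8,"dy": 1.9,"dz": -25,"rx": 0,"ry": 0,"rz": 0,"claw": 0.2},
  {"dx": -8,"dy": 1.9,"dz": -45,"rx": 0,"ry": 0,"rz": 0,"claw": 0.2},
  {"dx": -8,"dy": 1.9,"dz": -55,"rx": 0,"ry": 0,"rz": 0,"claw": 0.2},
  {"dx": -8,"dy": 1.9,"dz": -58,"rx": 0,"ry": 0,"rz": 0,"claw": 0.2},
  {"dx": -8,"dy": 1.9,"dz": -58,"rx": 0,"ry": 0,"rz": 0,"claw": 0.2},
  {"dx": -8,"dy": 1.9,"dz": -58,"rx": 0,"ry": 0,"rz": 0,"claw": 0.6},
  {"dx": -8,"dy": 1.9,"dz": -58,"rx": 0,"ry": 0,"rz": 0,"claw": 0.6},
  {"dx": -8,"dy": 1.9,"dz": -58,"rx": 0,"ry": 0,"rz": 0,"claw": 0.6},
  {"dx": -8,"dy": 1.9,"dz": -58,"rx": 0,"ry": 0,"rz": 0,"claw": 0.6},
])

```text
t: 7.7
ee_pos: [464.5, -63.7, 3.6]
eef_rot: [0.0, 0.67, 0.742, 0.0]
contact_force: [-1.5, 0.7, 5.9]
width: 46.9
gripper_force: 30.7
```

Run:
```python
from h import *
p,d=snap('side','s2'); cv2.imwrite('pics/s2c.png',cv2.resize(p[100:250,250:450,::-1],None,fx=3.5,fy=3.5,interpolation=cv2.INTER_CUBIC))
```

```text
(no output)
```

View pics/s2c.png

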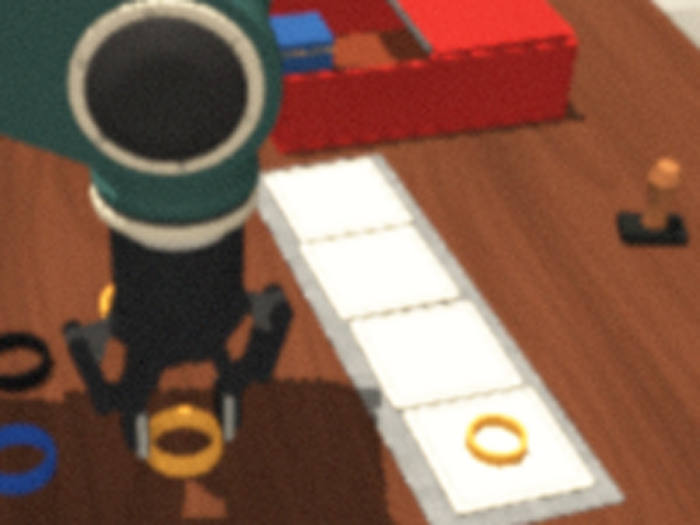

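The baby bangle lies flat near the middle of its pad, at (497,440) in the crop. The child is gripped at (185,440).

Emit:
jog_arm([
  {"dx": 0,"dy": 0,"dz": 10,"rx": 0,"ry": 0,"rz": 0,"claw": 0.6},
  {"dx": 0,"dy": 0,"dz": 32,"rx": 0,"ry": 0,"rz": 0,"claw": 0.6},
  {"dx": 10,"dy": 3,"dz": 50,"rx": 0,"ry": 0,"rz": 0,"claw": 0.6},
  {"dx": 40,"dy": 12,"dz": 60,"rx": 0,"ry": 0,"rz": 0,"claw": 0.6},
  {"dx": 80,"dy": 24,"dz": 60,"rx": 0,"ry": 0,"rz": 0,"claw": 0.6},
  {"dx": 120,"dy": 36,"dz": 60,"rx": 0,"ry": 0,"rz": 0,"claw": 0.6},
  {"dx": 155,"dy": 46.5,"dz": 60,"rx": 0,"ry": 0,"rz": 0,"claw": 0.6},
  {"dx": 177,"dy": 53,"dz": 57,"rx": 0,"ry": 0,"rz": 0,"claw": 0.6},
  {"dx": 183.3,"dy": 55,"dz": 50,"rx": 0,"ry": 0,"rz": 0,"claw": 0.6},
  {"dx": 183.3,"dy": 55,"dz": 35,"rx": 0,"ry": 0,"rz": 0,"claw": 0.6},
])

```text
t: 9.0
ee_pos: [647.6, -8.6, 37.5]
eef_rot: [0.0, 0.67, 0.742, 0.0]
contact_force: [0.1, -0.7, -0.7]
width: 47.0
gripper_force: 31.3
```

Emit:
jog_arm([
  {"dx": 0,"dy": 0,"dz": -14,"rx": 0,"ry": 0,"rz": 0,"claw": 0.6},
  {"dx": 0,"dy": 0,"dz": -22,"rx": 0,"ry": 0,"rz": 0,"claw": 0.6},
  {"dx": 0,"dy": 0,"dz": -26,"rx": 0,"ry": 0,"rz": 0,"claw": 0.6},
  {"dx": 0,"dy": 0,"dz": -27.5,"rx": 0,"ry": 0,"rz": 0,"claw": 0.6},
  {"dx": 0,"dy": 0,"dz": -27.5,"rx": 0,"ry": 0,"rz": 0,"claw": 0.6},
  {"dx": 0,"dy": 0,"dz": -27.5,"rx": 0,"ry": 0,"rz": 0,"claw": 0.6},
  {"dx": 0,"dy": 0,"dz": -27.5,"rx": 0,"ry": 0,"rz": 0,"claw": 0.35},
  {"dx": 0,"dy": 0,"dz": -27.5,"rx": 0,"ry": 0,"rz": 0,"claw": 0.25},
  {"dx": 0,"dy": 0,"dz": -27.5,"rx": 0,"ry": 0,"rz": 0,"claw": 0.15},
  {"dx": 0,"dy": 0,"dz": -25,"rx": 0,"ry": 0,"rz": 0,"claw": 0.1},
])

```text
t: 10.25
ee_pos: [647.3, -8.6, 12.7]
eef_rot: [-0.0, 0.67, 0.742, -0.0]
contact_force: [0.9, -0.1, -0.0]
width: 76.8
gripper_force: 0.0
```

Emit:
jog_arm([
  {"dx": 0,"dy": 0,"dz": 10,"rx": 0,"ry": 0,"rz": 0,"claw": 0.08},
  {"dx": 0,"dy": 0,"dz": 35,"rx": 0,"ry": 0,"rz": 0,"claw": 0.08},
  {"dx": -15,"dy": 6,"dz": 50,"rx": 0,"ry": 0,"rz": 0,"claw": 0.08},
  {"dx": -50,"dy": 21,"dz": 55,"rx": 0,"ry": 0,"rz": 0,"claw": 0.08},
  {"dx": -95,"dy": 40,"dz": 55,"rx": 0,"ry": 0,"rz": 0,"claw": 0.08},
  {"dx": -140,"dy": 60,"dz": 55,"rx": 0,"ry": 0,"rz": 0,"claw": 0.08},
  {"dx": -172,"dy": 73,"dz": 55,"rx": 0,"ry": 0,"rz": 0,"claw": 0.08},
  {"dx": -187,"dy": 80,"dz": 50,"rx": 0,"ry": 0,"rz": 0,"claw": 0.08},
  {"dx": -189.1,"dy": 80.6,"dz": 40,"rx": 0,"ry": 0,"rz": 0,"claw": 0.08},
  {"dx": -189.1,"dy": 80.6,"dz": 25,"rx": 0,"ry": 0,"rz": 0,"claw": 0.08},
])

```text
t: 11.5
ee_pos: [459.1, 71.7, 37.3]
eef_rot: [0.0, 0.67, 0.742, 0.0]
contact_force: [0.3, -0.9, 0.2]
width: 78.2
gripper_force: 0.0
```

Emit:
jog_arm([
  {"dx": 0,"dy": 0,"dz": -15,"rx": 0,"ry": 0,"rz": 0,"claw": 0.08},
  {"dx": 0,"dy": 0,"dz": -27,"rx": 0,"ry": 0,"rz": 0,"claw": 0.08},
  {"dx": 0,"dy": 0,"dz": -34,"rx": 0,"ry": 0,"rz": 0,"claw": 0.08},
  {"dx": 0,"dy": 0,"dz": -35,"rx": 0,"ry": 0,"rz": 0,"claw": 0.08},
  {"dx": 0,"dy": 0,"dz": -35,"rx": 0,"ry": 0,"rz": 0,"claw": 0.08},
  {"dx": 0,"dy": 0,"dz": -35,"rx": 0,"ry": 0,"rz": 0,"claw": 0.5},
  {"dx": 0,"dy": 0,"dz": -35,"rx": 0,"ry": 0,"rz": 0,"claw": 0.5},
  {"dx": 0,"dy": 0,"dz": -35,"rx": 0,"ry": 0,"rz": 0,"claw": 0.5},
  {"dx": 0,"dy": 0,"dz": -35,"rx": 0,"ry": 0,"rz": 0,"claw": 0.5},
  {"dx": 0,"dy": 0,"dz": -35,"rx": 0,"ry": 0,"rz": 0,"claw": 0.5},
])

```text
t: 12.75
ee_pos: [458.6, 72.0, 3.7]
eef_rot: [0.0, 0.67, 0.742, 0.0]
contact_force: [-3.6, -0.3, 8.7]
width: 56.8
gripper_force: 30.2
```

Emit:
jog_arm([
  {"dx": 0,"dy": 0,"dz": 10,"rx": 0,"ry": 0,"rz": 0,"claw": 0.5},
  {"dx": 0,"dy": 0,"dz": 32,"rx": 0,"ry": 0,"rz": 0,"claw": 0.5},
  {"dx": 10,"dy": 1,"dz": 50,"rx": 0,"ry": 0,"rz": 0,"claw": 0.5},
  {"dx": 40,"dy": 4,"dz": 60,"rx": 0,"ry": 0,"rz": 0,"claw": 0.5},
  {"dx": 80,"dy": 8,"dz": 60,"rx": 0,"ry": 0,"rz": 0,"claw": 0.5},
  {"dx": 120,"dy": 12,"dz": 60,"rx": 0,"ry": 0,"rz": 0,"claw": 0.5},
  {"dx": 153,"dy": 15,"dz": 60,"rx": 0,"ry": 0,"rz": 0,"claw": 0.5},
  {"dx": 174,"dy": 17,"dz": 57,"rx": 0,"ry": 0,"rz": 0,"claw": 0.5},
  {"dx": 179.3,"dy": 17,"dz": 50,"rx": 0,"ry": 0,"rz": 0,"claw": 0.5},
  {"dx": 179.3,"dy": 17,"dz": 35,"rx": 0,"ry": 0,"rz": 0,"claw": 0.5},
])

```text
t: 14.0
ee_pos: [637.8, 88.9, 37.5]
eef_rot: [0.0, 0.67, 0.742, 0.0]
contact_force: [-0.3, 0.7, -0.2]
width: 56.7
gripper_force: 32.2
```

Emit:
jog_arm([
  {"dx": 0,"dy": 0,"dz": -14,"rx": 0,"ry": 0,"rz": 0,"claw": 0.5},
  {"dx": 0,"dy": 0,"dz": -22,"rx": 0,"ry": 0,"rz": 0,"claw": 0.5},
  {"dx": 0,"dy": 0,"dz": -26,"rx": 0,"ry": 0,"rz": 0,"claw": 0.5},
  {"dx": 0,"dy": 0,"dz": -27.5,"rx": 0,"ry": 0,"rz": 0,"claw": 0.5},
  {"dx": 0,"dy": 0,"dz": -27.5,"rx": 0,"ry": 0,"rz": 0,"claw": 0.5},
  {"dx": 0,"dy": 0,"dz": -27.5,"rx": 0,"ry": 0,"rz": 0,"claw": 0.5},
  {"dx": 0,"dy": 0,"dz": -27.5,"rx": 0,"ry": 0,"rz": 0,"claw": 0.25},
  {"dx": 0,"dy": 0,"dz": -27.5,"rx": 0,"ry": 0,"rz": 0,"claw": 0.12},
  {"dx": 0,"dy": 0,"dz": -27.5,"rx": 0,"ry": 0,"rz": 0,"claw": 0},
  {"dx": 0,"dy": 0,"dz": -25,"rx": 0,"ry": 0,"rz": 0,"claw": 0},
])

```text
t: 15.25
ee_pos: [637.5, 88.9, 12.7]
eef_rot: [-0.0, 0.67, 0.742, -0.0]
contact_force: [-0.1, -0.8, 0.7]
width: 85.6
gripper_force: 0.0
```

Emit:
jog_arm([
  {"dx": 0,"dy": 0,"dz": 10,"rx": 0,"ry": 0,"rz": 0,"claw": 0},
  {"dx": 0,"dy": 0,"dz": 40,"rx": 0,"ry": 0,"rz": 0,"claw": 0},
  {"dx": -12,"dy": -20,"dz": 60,"rx": 0,"ry": 0,"rz": 0,"claw": 0},
  {"dx": -38,"dy": -62,"dz": 65,"rx": 0,"ry": 0,"rz": 0,"claw": 0},
  {"dx": -67,"dy": -109,"dz": 65,"rx": 0,"ry": 0,"rz": 0,"claw": 0},
  {"dx": -96,"dy": -156,"dz": 65,"rx": 0,"ry": 0,"rz": 0,"claw": 0},
  {"dx": -125,"dy": -203,"dz": 65,"rx": 0,"ry": 0,"rz": 0,"claw": 0},
  {"dx": -152,"dy": -246,"dz": 65,"rx": 0,"ry": 0,"rz": 0,"claw": 0},
  {"dx": -171,"dy": -277,"dz": 60,"rx": 0,"ry": 0,"rz": 0,"claw": 0},
  {"dx": -177.1,"dy": -286.7,"dz": 50,"rx": 0,"ry": 0,"rz": 0,"claw": 0},
])

```text
t: 16.5
ee_pos: [460.0, -199.3, 63.7]
eef_rot: [0.001, 0.671, 0.742, 0.0]
contact_force: [-0.5, -0.1, -0.7]
width: 85.3
gripper_force: 0.0
```

Emit:
jog_arm([
  {"dx": 0,"dy": 0,"dz": -5,"rx": 0,"ry": 0,"rz": 0,"claw": 0},
  {"dx": 0,"dy": 0,"dz": -25,"rx": 0,"ry": 0,"rz": 0,"claw": 0},
  {"dx": 0,"dy": 0,"dz": -45,"rx": 0,"ry": 0,"rz": 0,"claw": 0},
  {"dx": 0,"dy": 0,"dz": -57,"rx": 0,"ry": 0,"rz": 0,"claw": 0},
  {"dx": 0,"dy": 0,"dz": -60,"rx": 0,"ry": 0,"rz": 0,"claw": 0},
  {"dx": 0,"dy": 0,"dz": -60,"rx": 0,"ry": 0,"rz": 0,"claw": 0.4},
  {"dx": 0,"dy": 0,"dz": -60,"rx": 0,"ry": 0,"rz": 0,"claw": 0.4},
  {"dx": 0,"dy": 0,"dz": -60,"rx": 0,"ry": 0,"rz": 0,"claw": 0.4},
  {"dx": 0,"dy": 0,"dz": -60,"rx": 0,"ry": 0,"rz": 0,"claw": 0.4},
  {"dx": 0,"dy": 0,"dz": -60,"rx": 0,"ry": 0,"rz": 0,"claw": 0.4},
])

```text
t: 17.75
ee_pos: [461.0, -197.9, 3.6]
eef_rot: [0.001, 0.67, 0.742, 0.0]
contact_force: [0.6, 2.6, 6.7]
width: 64.7
gripper_force: 34.0
```

Run:
```python
from h import *
p,d=snap('side','s3'); cv2.imwrite('pics/s3c.png',cv2.resize(p[130:330,220:480,::-1],None,fx=3,fy=3,interpolation=cv2.INTER_CUBIC))
```

```text
(no output)
```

View pics/s3c.png

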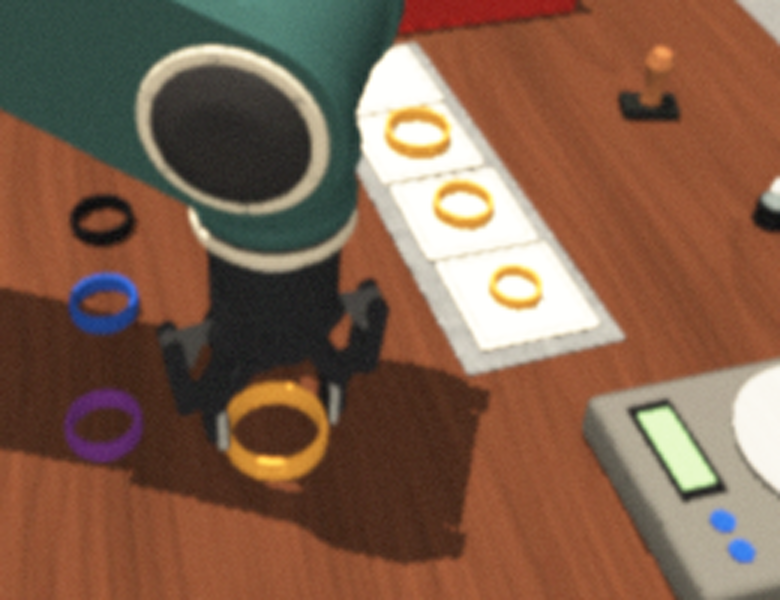

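Baby, child and lady lie flat on their pads at (516,287), (463,203) and (418,132). The large bangle is gripped at (275,430).

Emit:
jog_arm([
  {"dx": 0,"dy": 0,"dz": 10,"rx": 0,"ry": 0,"rz": 0,"claw": 0.4},
  {"dx": 0,"dy": 0,"dz": 35,"rx": 0,"ry": 0,"rz": 0,"claw": 0.4},
  {"dx": 6,"dy": 14,"dz": 58,"rx": 0,"ry": 0,"rz": 0,"claw": 0.4},
  {"dx": 20,"dy": 46,"dz": 70,"rx": 0,"ry": 0,"rz": 0,"claw": 0.4},
  {"dx": 41,"dy": 94,"dz": 70,"rx": 0,"ry": 0,"rz": 0,"claw": 0.4},
  {"dx": 63,"dy": 145,"dz": 70,"rx": 0,"ry": 0,"rz": 0,"claw": 0.4},
  {"dx": 85,"dy": 196,"dz": 70,"rx": 0,"ry": 0,"rz": 0,"claw": 0.4},
  {"dx": 107,"dy": 247,"dz": 70,"rx": 0,"ry": 0,"rz": 0,"claw": 0.4},
  {"dx": 128,"dy": 295,"dz": 70,"rx": 0,"ry": 0,"rz": 0,"claw": 0.4},
  {"dx": 146,"dy": 336,"dz": 70,"rx": 0,"ry": 0,"rz": 0,"claw": 0.4},
])

```text
t: 19.05
ee_pos: [607.0, 140.1, 73.3]
eef_rot: [0.0, 0.67, 0.742, 0.0]
contact_force: [-0.5, -0.8, -0.7]
width: 64.2
gripper_force: 33.5
```

Emit:
jog_arm([
  {"dx": 14,"dy": 32,"dz": 0,"rx": 0,"ry": 0,"rz": 0,"claw": 0.4},
  {"dx": 20,"dy": 45,"dz": -5,"rx": 0,"ry": 0,"rz": 0,"claw": 0.4},
  {"dx": 21.5,"dy": 48.2,"dz": -17,"rx": 0,"ry": 0,"rz": 0,"claw": 0.4},
  {"dx": 21.5,"dy": 48.2,"dz": -35,"rx": 0,"ry": 0,"rz": 0,"claw": 0.4},
  {"dx": 21.5,"dy": 48.2,"dz": -49,"rx": 0,"ry": 0,"rz": 0,"claw": 0.4},
  {"dx": 21.5,"dy": 48.2,"dz": -57,"rx": 0,"ry": 0,"rz": 0,"claw": 0.4},
  {"dx": 21.5,"dy": 48.2,"dz": -61,"rx": 0,"ry": 0,"rz": 0,"claw": 0.4},
  {"dx": 21.5,"dy": 48.2,"dz": -62.5,"rx": 0,"ry": 0,"rz": 0,"claw": 0.4},
  {"dx": 21.5,"dy": 48.2,"dz": -62.5,"rx": 0,"ry": 0,"rz": 0,"claw": 0.4},
  {"dx": 21.5,"dy": 48.2,"dz": -62.5,"rx": 0,"ry": 0,"rz": 0,"claw": 0.4},
])

```text
t: 20.3
ee_pos: [628.2, 186.5, 10.7]
eef_rot: [0.0, 0.67, 0.742, 0.0]
contact_force: [1.1, -0.2, 0.1]
width: 64.0
gripper_force: 33.6
```

Emit:
jog_arm([
  {"dx": 0,"dy": 0,"dz": 0,"rx": 0,"ry": 0,"rz": 0,"claw": 0.15},
  {"dx": 0,"dy": 0,"dz": 0,"rx": 0,"ry": 0,"rz": 0,"claw": 0.05},
  {"dx": 0,"dy": 0,"dz": 0,"rx": 0,"ry": 0,"rz": 0,"claw": 0},
  {"dx": 0,"dy": 0,"dz": 5,"rx": 0,"ry": 0,"rz": 0,"claw": 0},
  {"dx": 0,"dy": 0,"dz": 25,"rx": 0,"ry": 0,"rz": 0,"claw": 0},
  {"dx": -5,"dy": 0,"dz": 60,"rx": 0,"ry": 0,"rz": 0,"claw": 0},
  {"dx": -30,"dy": 0,"dz": 105,"rx": 0,"ry": 0,"rz": 0,"claw": 0},
  {"dx": -75,"dy": 0,"dz": 135,"rx": 0,"ry": 0,"rz": 0,"claw": 0},
  {"dx": -125,"dy": 0,"dz": 150,"rx": 0,"ry": 0,"rz": 0,"claw": 0},
  {"dx": -165,"dy": 0,"dz": 155,"rx": 0,"ry": 0,"rz": 0,"claw": 0},
])

```text
t: 21.55
ee_pos: [461.7, 186.5, 168.1]
eef_rot: [0.001, 0.67, 0.742, 0.001]
contact_force: [1.0, 0.3, 0.1]
width: 85.8
gripper_force: 0.0
```

Emit:
jog_arm([
  {"dx": -15,"dy": 20,"dz": 5,"rx": 0,"ry": 0,"rz": 0,"claw": 0},
  {"dx": -30,"dy": 60,"dz": 10,"rx": 0,"ry": 0,"rz": 0,"claw": 0},
  {"dx": -45,"dy": 110,"dz": 10,"rx": 0,"ry": 0,"rz": 0,"claw": 0},
  {"dx": -60,"dy": 160,"dz": 10,"rx": 0,"ry": 0,"rz": 0,"claw": 0},
  {"dx": -75,"dy": 210,"dz": 10,"rx": 0,"ry": 0,"rz": 0,"claw": 0},
  {"dx": -90,"dy": 260,"dz": 10,"rx": 0,"ry": 0,"rz": 0,"claw": 0},
  {"dx": -105,"dy": 305,"dz": 10,"rx": 0,"ry": 0,"rz": 0,"claw": 0},
  {"dx": -110,"dy": 330,"dz": 10,"rx": 0,"ry": 0,"rz": 0,"claw": 0},
  {"dx": -110,"dy": 335,"dz": 10,"rx": 0,"ry": 0,"rz": 0,"claw": 0},
  {"dx": -110,"dy": 335,"dz": 10,"rx": 0,"ry": 0,"rz": 0,"claw": 0},
])

```text
t: 22.8
ee_pos: [353.2, 521.1, 176.1]
eef_rot: [0.0, 0.67, 0.742, 0.0]
contact_force: [0.1, -0.3, -0.3]
width: 85.5
gripper_force: 0.0
```

```bash
python3 g.py t9
```

```text
[297 155  18  11] 12 [639.9  89.1] D 53.5
[297 155  18  11] 20 [638.   88.7] D 53.2
[263 158  22  21] 12 [630.9 186.7] D 63.9
[263 158  22  21] 20 [629.  185.7] D 63.5
```

View pics/t9.png

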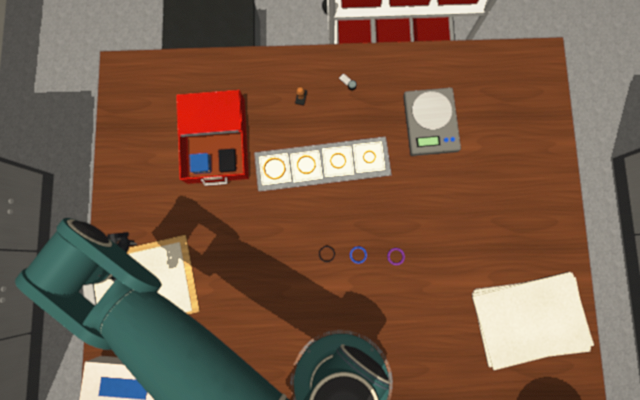

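All four bangles are on their pads, largest to smallest from (274,169) at the box to (369,157) at the balance. The rings' pixel centres match the pad centres, and the box and balance have not moved.

```bash
python3 -c "
from workcell import job; print(job.finish_job())"
```

```text
the job is handed in; nothing more can be done
None
```

I laid the four gold bangles flat on the pads, largest by the red box down to smallest by the balance, and handed the job in at about 23 s; the last picture shows each centred on its pad and the box and balance where they were, but no verdict was returned.

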